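Seat the silver bangle carrier in the indexing stand and keep it pressed

TASK

Take the black carrier with the silver bangle and blue handle out of the wooden rack, turn it until the cross-shaped splined stem under it lines up with the cross-shaped socket of the indexing stand, and slide it fully home against the spring in the socket. It springs up if let go, so keep holding its handle and pressing it down: finish with the carrier still held home, flat on the stand. Leave the copper carrier, the dish, the pot and the brush where they are.

Things in the scene. Friction and masses are not known exactly. Their poses are not given: they have to be found in the camera images.
- silver_carrier: Carrier to seat, loose, 190 to 325 g: dark steel disc 76 mm across, 6 mm thick; on it a silver beaded bangle round a black hub (up to 20 mm); in the middle a blue upright handle bar 36 mm long (own x), 14 mm thick (own y), 18 to 58 mm above the disc's underside. Origin: centre of the disc's underside, z up. Starts in either rack hole, turned at random, disc on the rack's top
- stem_tip (a point): Lower end of the carrier's steel splined stem, 30 mm below the carrier's origin, axes as the carrier's. The stem's section is a plus sign: crossing bars 30 mm long, 8 mm wide along own x and y (same after each quarter turn); the lowest 7 mm are stepped narrower, to 26.4 by 4.8 mm, as a lead-in
- stand: Indexing stand, fixed, turned at random: grey square base 120 by 120 mm, 30 mm high; on it an aluminium nose 68 by 68 mm, its flat top 80 mm high. In the top a plus-shaped socket 50 mm deep: crossing slots 32.5 mm long, 10.5 mm wide (1.25 mm clearance each side), along own x and y, parallel to the sides of base and nose. Origin: centre of the underside, z up
- socket_mouth (a point): Centre of the socket's mouth, in the flat top of the stand's nose, 80 mm above the work surface; axes as the stand's. Fully home means that the carrier's disc lies on this face (carrier origin at this point)
- ejector (a joint): Red sprung pad inside the socket, its top 18 mm below the mouth at rest. Value in m: 0 at rest (up), grows as the stem pushes it down, 0.012 when the carrier is fully home. Spring force 5 N at 0, 9.8 N at 0.012; when let go it lifts the carrier's disc about 12 mm off the stand
- rack: Wooden storage rack, fixed: block 100 mm (own x) by 220 mm (own y) by 45 mm high with two square through holes 41 mm wide at own y = -60 and +60 mm, in which the carriers' stems hang loosely. Origin: centre of its underside
- copper_carrier: The other carrier, loose, same shape and size as the silver one but with a copper bangle and a pale wooden handle; it sits in the other hole of the rack. To be left alone. Origin: centre of its disc's underside
- dish: Bystander: small dark metal bowl, loose, 72 mm across, 22 mm high; origin at the centre of its underside
- pot: Bystander: small red pot with a lid, loose, 48 mm across, 40 mm high; origin at the centre of its underside
- brush: Bystander: brush with a black handle, loose, 160 mm long, lying on the work surface along its own x; origin at its middle, at the underside

How it is judged (in metres and radians):
On the way, in this order (a step that is already met when the one before it is completed fails the run):
1. the silver carrier is held up by the gripper, its stem clear of the rack (height (world z) of silver_carrier above 0.08 m and contact force between the fingers and silver_carrier above 1 N and contact force between silver_carrier and rack below 0.05 N and horizontal distance between silver_carrier and socket_mouth above 0.05 m), for 0.2 s.
2. the splined stem has entered the socket in mesh, the carrier in the gripper (horizontal distance between silver_carrier and socket_mouth below 0.005 m and z of silver_carrier in the frame of socket_mouth below 0.02 m and angle between silver_carrier's own z axis and vertical below 0.1 rad and (angle between the x axis of silver_carrier and the x axis of stand, either way round below 0.12 rad or angle between the x axis of silver_carrier and the y axis of stand, either way round below 0.12 rad) and contact force between the fingers and silver_carrier above 1 N), for 0.1 s.
At the end, for the whole second after the job is handed in: The silver carrier sits upright (within 0.06 rad) in the socket, stem in mesh, within 4 mm of the socket's axis and with its disc within 3 mm of the stand's top, the sprung pad pressed down by more than 9 mm, still, and the gripper still in contact with it (over 2 N) (horizontal distance between silver_carrier and socket_mouth below 0.004 m and z of silver_carrier in the frame of socket_mouth below 0.003 m and angle between silver_carrier's own z axis and vertical below 0.06 rad and (angle between the x axis of silver_carrier and the x axis of stand, either way round below 0.12 rad or angle between the x axis of silver_carrier and the y axis of stand, either way round below 0.12 rad) and value of joint ejector above 0.009 m and contact force between the fingers and silver_carrier above 2 N and linear speed of silver_carrier below 0.02 m/s and contact force between silver_carrier and rack below 0.05 N and contact force between silver_carrier and copper_carrier below 0.05 N); the arm keeps its last pose, push and grip.
It fails at once if the copper carrier is pushed away or knocked over (distance of copper_carrier from where it was at the start of the episode above 0.025 m or angle between copper_carrier's own z axis and vertical above 0.35 rad).
It fails at once if the dish is pushed away or knocked over (distance of dish from where it was at the start of the episode above 0.025 m or angle between dish's own z axis and vertical above 0.35 rad).
It fails at once if the pot is pushed away or knocked over (distance of pot from where it was at the start of the episode above 0.025 m or angle between pot's own z axis and vertical above 0.35 rad).
It fails at once if the brush is pushed away (distance of brush from where it was at the start of the episode above 0.025 m).
It also fails if it takes over 51 s, if anything falls off the work surface, if the arm or the gripper's body presses on something with over 40 N, if the wrist force passes 120 N, or if a joint passes its speed limit or range.

ROBOT

A 6-joint arm with a two-finger parallel gripper is mounted at the origin on the work surface. World frame = base frame: x ahead of the robot, y to its left, z up, the work surface at z = 0. Lengths are in m, angles in degrees, forces in N, time in s.
With the tool pointing down it reaches from about 0.4 to 0.825 m from the base axis. Payload 7 kg.
Tool frame: the origin (TCP) lies at the very end of the fingers, on their centre line; the grasp point (between the pads) lies 19 mm behind it; z points along the fingers, y is the line along which they close (so a half turn about z gives the same grasp; the last joint's range is limited). The gripper opens to 88 mm and grips with 3 to 60 N. Pads are 19 mm wide; open, the fingers measure 130 mm over their backs; the gripper's body (78 mm by 193 mm) begins 47 mm behind the grasp point.
Start: joints at [-48.524, 20.546, 0.682, 0, -70.136, -16.507], TCP at [0.285, -0.612, 0.227] pointing down, gripper open.
Joint ranges: [-176.03, 176.03], [-82.01, 121.73], [-58.28, 71.71], [-173.87, 95.51], [-174.79, -0.11], [-173.66, 173.66]. Speed limits (degrees/s): [136.94, 136.94, 172.46, 180, 180, 180].

INTERFACE

Orientations are given as [roll, pitch, yaw] about the fixed x, y, z axes, in that order (R = Rz(yaw) Ry(pitch) Rx(roll)).
In Python, from plant import get_obs, snapshot, camera_params, close_job, boxes_of, cut_out, landmark_of gives the robot as it stands.
- The arm moves only by the shell command python3 -m inch 'ROWS' [OPENING]. ROWS is text: rows parted by semicolons, each of 6 numbers parted by spaces: the shift along the tool's x, y, z in units of 30 cm (1.0 is 30 cm), then the turn, a rotation vector about the tool's x, y, z in units of pi rad (1.0 is pi rad). A call has 1 to 10 rows; each row is the pose to reach, as a shift and turn from the pose commanded when the call began, along the tool's axes at that moment, turning the shorter way round; what a row does not reach only later rows make up. A row lasts 1/12 s, in which the tool goes at most 41.7 mm and 7.16 degrees, less where a joint would pass 70% of its speed; a pose out of reach is approached as far as the arm can. A call with a number of a shift or a turn outside -1 to 1 is refused whole. A call with a gripper value outside its range is refused whole. OPENING is the closure, from -1 (fully open) to 1 (shut), set as the call begins (- or left out, the last holds). The fingers move at their own pace and stop on an object; the grip force is fixed at half the most. Time passes only in rows, so rows that repeat a pose let the fingers close. It gives the time, the measured TCP pose, the force, the opening and the grip force at its end, in the units of the state.
- get_obs(): the state, without advancing time (a new reading comes with each control period).
- snapshot(name): name is "side" or "top"; returns the picture (384x512x3 uint8, red, green, blue); there is no depth.
- camera_params(name): a dict with "mtx" (3x3 intrinsics, pixels), "rvec" (rotation vector, rad) and "tvec" (3), from world to camera coordinates, as OpenCV has them. Camera axes: x right, y down, z forward; pixel columns grow to the right and rows downward; lengths in m; the calibration is good to about 2 mm. A picture is of the moment at which its call begins. camera_params takes no time and is no camera call.
- close_job(): hands the job in; it is judged then, once.
Trained networks look in the newest picture that a camera, given by its name, has taken for a name from the list of things; names that differ only in an ending like _2 or _b are one class to them, and where a whole thing is asked for, a point or a joint stands for the part that bears it (a point fixed in the world has none). Each returns a list of dicts, best first, with "p" (0 to 1); they miss things now and then, are a little off and sometimes report something else, mostly with a low value. They report only what shows in the picture. A call takes as long as a camera call.
- boxes_of(camera, thing): "rect" ([left, top, width, height] in pixels, round what is visible of it).
- cut_out(camera, thing): "pixels" (384x512 bool, what is visible of it) and "rect" ([left, top, width, height] in pixels, round what is visible of it).
- landmark_of(camera, thing): "uv" ([column, row] in pixels: a listed point, or the origin of a listed thing).
The state is a dict: "clock": time; "joint_pos": joint angles; "qvel": joint speeds; "tau": joint torques, N m; "tool_pos": TCP position; "orientation": TCP orientation; "force": force on the tool from outside, world axes, zero at the start; "moment": the same for the moment, N m; "opening": finger opening in m; "gripper_force": force on a finger pad.
Only numpy, scipy, OpenCV 4.12 (cv2) and the standard library are available. Lean on these libraries where they do the work, as an engineer would, in place of code of your own. Each camera call takes 0.05 s, during which the arm holds its last target. There are 200 camera calls.

## Working session

There is one attempt and no reset: what is moved stays moved. The work goes in short steps, Python scripts to look and compute and a shell command to move; the robot and the scene stay as the last step left them, time stands still between calls to the robot, and variables do not carry over. Pictures are saved under pics/ and viewed, at most 10 in all, crops included, and the job is handed in when it is done.

```bash
mkdir -p pics; ls; cat > h.py <<'E'
import numpy as np, cv2
from plant import *
def cam(n):
    c=camera_params(n);return np.array(c["mtx"],float),np.array(c["rvec"],float).reshape(3,1),np.array(c["tvec"],float).reshape(3,1)
def proj(n,P):
    K,r,t=cam(n);return cv2.projectPoints(np.array(P,float).reshape(-1,1,3),r,t,K,None)[0].reshape(-1,2)
def ray(n,uv,z):
    K,r,t=cam(n);R=cv2.Rodrigues(r)[0];C=(-R.T@t).ravel()
    d=R.T@np.linalg.inv(K)@np.array([uv[0],uv[1],1.]);return C+d*(z-C[2])/d[2]
def save(n,f):
    im=snapshot(n);cv2.imwrite('pics/'+f,im[:,:,::-1]);return im
E
python3 - <<'E'
from h import *
print(get_obs())
for n in("top","side"):
    im=save(n,n+'0.png')
    K,r,t=cam(n);print(n,K.tolist(),(-cv2.Rodrigues(r)[0].T@t).ravel())
    for th,z in(("silver_carrier",.045),("socket_mouth",.08),("stand",0),("rack",0),("copper_carrier",.045),("dish",0),("pot",0),("brush",0)):
        print(n,th,[(round(float(d["p"]),2),np.round(d["uv"],1).tolist(),ray(n,d["uv"],z).round(4).tolist()) for d in landmark_of(n,th)[:2]])
E
```

```text
pics
{'clock': 0.0, 'joint_pos': array([-4.85236116e+01,  2.05914313e+01,  6.32722218e-01, -2.07365536e-02,
       -7.01345204e+01, -1.65068790e+01]), 'qvel': array([ 0.10896591, -0.02770016,  0.05916519,  0.02615728, -0.05682508,
       -0.05318378]), 'tau': array([-1.94136970e-03, -5.82721639e+01,  2.93046427e+01,  6.99693784e+00,
        6.68291192e-03, -1.76779972e-04]), 'tool_pos': array([ 0.28471146, -0.61147271,  0.22561279]), 'orientation': array([ 1.79905074e+02, -7.80188377e-03, -1.55037547e+02]), 'force': array([-0.40521311, -0.5565363 ,  0.33077215]), 'moment': array([-0.0417034 , -0.01173465, -0.01528222]), 'gripper_force': 0.0, 'opening': 0.08762915598941187}
top [[471.75852540050926, 0.0, 257.09043837795235], [0.0, 471.75852540050926, 196.20328873867686], [0.0, 0.0, 1.0]] [ 0.44930973 -0.00533651  1.14073404]
top silver_carrier [(0.75, [172.6, 223.8], [0.5509, 0.1993, 0.045])]
top socket_mouth [(0.94, [331.5, 240.8], [0.5034, -0.1639, 0.08])]
top stand [(0.97, [324.7, 242.4], [0.504, -0.1593, 0.0])]
top rack [(0.91, [200.9, 230.4], [0.5379, 0.1389, 0.0])]
top copper_ca
[... 229 characters left out ...]
ide [[378.9045070765019, 0.0, 249.7721624588876], [0.0, 378.9045070765019, 193.99358721068282], [0.0, 0.0, 1.0]] [0.23098659 0.50889693 0.63183432]
side silver_carrier [(0.64, [213.3, 268.8], [0.5545, 0.2003, 0.045]), (0.28, [239.2, 267.0], [0.5169, 0.1685, 0.045])]
side socket_mouth [(0.74, [324.1, 164.8], [0.5161, -0.1643, 0.08]), (0.39, [205.8, 193.0], [0.6802, 0.0725, 0.08])]
side stand [(0.83, [321.0, 193.2], [0.5096, -0.1549, 0.0])]
side rack [(0.36, [324.1, 189.8], [0.5093, -0.1706, 0.0])]
side copper_carrier [(0.75, [262.0, 238.6], [0.5221, 0.0846, 0.045])]
side dish []
side pot [(0.5, [272.2, 147.3], [0.7183, -0.2503, 0.0])]
side brush [(0.63, [207.8, 193.2], [0.7408, 0.0069, 0.0])]
```

```bash
python3 - <<'E'
from h import *
t=cv2.imread('pics/top0.png')[150:290,120:390]
cv2.imwrite('pics/top0c.png',cv2.resize(t,None,fx=2.9,fy=2.9,interpolation=cv2.INTER_CUBIC))
E
```

```text
(no output)
```

View pics/top0c.png

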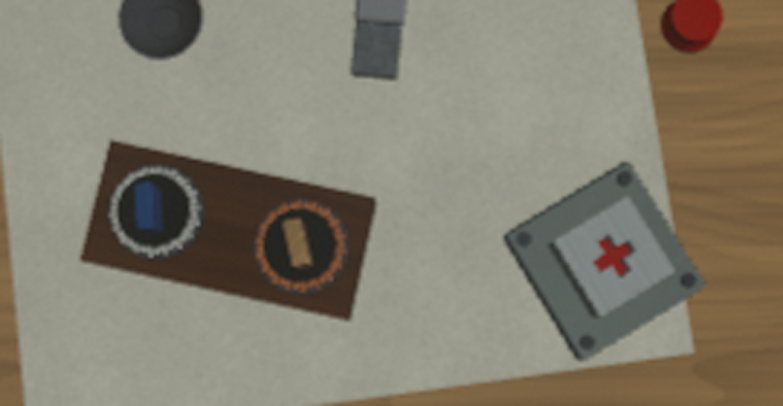

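View pics/side0.png

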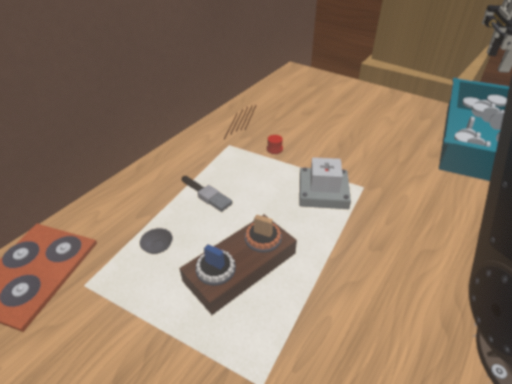

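The top crop shows the blue handle at (150,205), nearly along world x, with the copper one at (298,243). The stand's nose is at (613,257), turned about 30°. I'll fit both outlines more precisely.

```bash
cat >> h.py <<'E'
from scipy.optimize import minimize
def box(cx,cy,yaw,hx,hy,z0,z1,ox=0):
    c,s=np.cos(yaw),np.sin(yaw)
    return [(cx+c*a-s*b,cy+s*a+c*b,z) for a in(-hx,hx) for b in(-hy,hy) for z in(z0,z1)]
def render(n,hulls,S=8):
    m=np.zeros((384*S//1,512*S),np.uint8) 
    for h in hulls:
        p=((proj(n,h)+.5)*S*16).round().astype(np.int32)
        cv2.fillConvexPoly(m,cv2.convexHull(p.reshape(-1,1,2)),255,shift=4)
    return cv2.resize(m,(512,384),interpolation=cv2.INTER_AREA)/255.
def fit(obsm,hullf,p0,step):
    # obsm {cam:mask}; hullf(params)->hulls ; cost=sum|diff|/area
    f=lambda q:sum(np.abs(render(n,hullf(q*step+p0),4)-m).sum()/m.sum() for n,m in obsm.items())
    r=minimize(f,np.zeros(len(p0)),method='Nelder-Mead',options=dict(initial_simplex=np.vstack([np.zeros(len(p0)),np.eye(len(p0))]),maxiter=150,xatol=.02,fatol=1e-4))
    return r.x*step+p0,r.fun
def bluemask(im,lim=None):
    h=cv2.cvtColor(im,cv2.COLOR_RGB2HSV);m=((h[...,0]>105)&(h[...,0]<128)&(h[...,1]>110)&(h[...,2]>35)).astype(np.uint8)
    if lim is not None:
        w=np.zeros_like(m);u,v,r=[int(a) for a in lim];w[v-r:v+r,u-r:u+r]=1;m=m*w
    n,l,s,_=cv2.connectedComponentsWithStats(m)
    return (l==1+s[1:,4].argmax()).astype(float)
E
python3 - <<'E'
from h import *
it=cv2.imread('pics/top0.png')[:,:,::-1];is_=cv2.imread('pics/side0.png')[:,:,::-1]
bt=bluemask(it,(172,222,25));bs=bluemask(is_,(213,257,25))
print(bt.sum(),bs.sum())
hf=lambda p:[box(p[0],p[1],p[2],.018,.007,.063,.103)]
st=np.array([.004,.004,.15])
for o in({'top':bt},{'side':bs},{'top':bt,'side':bs}):
    p,c=fit(o,hf,np.array([.551,.199,0.03]),st);print('handle',list(o),p.round(4),np.degrees(p[2]).round(1),round(c,3))
ms={}
for n in('top','side'):
    d=cut_out(n,'stand')
    if d: ms[n]=np.array(d[0]['pixels'],float);print(n,d[0]['p'],ms[n].sum(),d[0]['rect'])
sf=lambda p:[box(p[0],p[1],p[2],.06,.06,0,.03),box(p[0],p[1],p[2],.034,.034,.03,.08)]
for o in [{k:v} for k,v in ms.items()]+[ms]:
    p,c=fit(o,sf,np.array([.505,-.162,0.52]),st);print('stand',list(o),p.round(4),np.degrees(p[2]).round(1),round(c,3))
h=cv2.cvtColor(it,cv2.COLOR_RGB2HSV);m=((h[...,0]<10)|(h[...,0]>170))&(h[...,1]>120);m[:215]=0;m[265:]=0;m[:,310:]&=True;m[:,:310]=0;m[:,355:]=0
def pf(p):return [box(p[0],p[1],p[2],.01625,.00525,.079,.08),box(p[0],p[1],p[2],.00525,.01625,.079,.08)]
print(m.sum(),fit({'top':m.astype(float)},pf,np.array([.505,-.162,.52]),st))
ys,xs=np.nonzero(m);print(xs.mean(),ys.mean(),ray('top',(xs.mean(),ys.mean()),.08),ray('top',(xs.mean(),ys.mean()),.062))
# nose top face
g=it.max(2);w=((g>135)).astype(np.uint8);print(it[232,318],it[240,320],it[250,310],it[242,345])
E
```

```text
120.0 40.0
handle ['top'] [0.5537 0.1973 0.0162] 0.9 0.407
handle ['side'] [ 0.5739  0.1678 -0.7944] -45.5 5.002
handle ['top', 'side'] [ 0.5544  0.1915 -0.7609] -43.6 6.227
top 0.77 2659.0 [290.6, 207.5, 74.9, 67.9]
side 0.91 2319.0 [297.0, 156.6, 54.7, 52.5]
stand ['top'] [ 0.5097 -0.1644  0.5211] 29.9 0.03
stand ['side'] [ 0.5115 -0.1647  0.5191] 29.7 0.037
stand ['top', 'side'] [ 0.5105 -0.1642  0.5227] 30.0 0.072
79 (array([ 0.50953089, -0.16247801,  0.51198305]), np.float64(0.5334326135517498))
331.0126582278481 238.15189873417722 [ 0.50937509 -0.16301158  0.08      ] [ 0.51039437 -0.16568723  0.062     ]
[127 132 131] [125 131 129] [90 97 94] [126 132 130]
```

```bash
python3 - <<'E'
from h import *
it=cv2.imread('pics/top0.png')[:,:,::-1];is_=cv2.imread('pics/side0.png')[:,:,::-1]
def bm(im,lim,k):
    i=im.astype(int);m=(i[...,2]-i[...,0]>k)
    w=np.zeros(m.shape,bool);u,v,r=lim;w[v-r:v+r,u-r:u+r]=1;return (m&w).astype(float)
hf=lambda p:[box(p[0],p[1],p[2],.018,.007,.063,.103)]
st=np.array([.004,.004,.15])
for k in(20,30):
  bt=bm(it,(172,222,22),k);bs=bm(is_,(213,257,22),k);print(bt.sum(),bs.sum())
  for o in({'top':bt},{'side':bs},{'top':bt,'side':bs}):
    for y0 in(-.15,.1):
      p,c=fit(o,hf,np.array([.553,.197,y0]),st);print(k,list(o),p.round(4),np.degrees(p[2]).round(1),round(c,3))
m=np.zeros_like(it)
p=np.array([.5537,.1973,.016])
a=it.copy();b=is_.copy()
a[...,1]=np.where(bt>0,255,a[...,1]);b[...,1]=np.where(bs>0,255,b[...,1])
f=lambda x:cv2.resize(x,None,fx=7,fy=7,interpolation=cv2.INTER_NEAREST)
cv2.imwrite('pics/m.png',np.vstack([np.hstack([f(it[195:250,145:200]),f(a[195:250,145:200])])[:290],np.hstack([f(is_[235:290,185:240]),f(b[235:290,185:240])])[:290]])[:,:,::-1])
# ring centre: bright ring in top
g=it[195:250,145:200].min(2)>95
ys,xs=np.nonzero(g);c=cv2.minEnclosingCircle(np.stack([xs,ys],1).astype(np.float32));e=cv2.fitEllipse(np.stack([xs,ys],1).astype(np.float32))
print(c,e[0],ray('top',(e[0][0]+145,e[0][1]+195),.06),ray('top',(c[0][0]+145,c[0][1]+195),.06))
E
```

```text
145.0 326.0
20 ['top'] [0.5532 0.1968 0.0429] 2.5 0.183
20 ['top'] [0.5548 0.1969 0.0507] 2.9 0.184
20 ['side'] [ 0.5513  0.1975 -0.1644] -9.4 0.186
20 ['side'] [ 0.5513  0.1978 -0.1276] -7.3 0.188
20 ['top', 'side'] [0.5532 0.197  0.0245] 1.4 0.398
20 ['top', 'side'] [0.5531 0.197  0.0231] 1.3 0.396
119.0 214.0
30 ['top'] [0.5546 0.1975 0.01  ] 0.6 0.414
30 ['top'] [0.5543 0.1972 0.1742] 10.0 0.408
30 ['side'] [ 0.5552  0.1928 -0.3881] -22.2 0.626
30 ['side'] [ 0.5538  0.1944 -0.4055] -23.2 0.631
30 ['top', 'side'] [ 0.554   0.1963 -0.2455] -14.1 1.154
30 ['top', 'side'] [ 0.5533  0.1964 -0.2314] -13.3 1.156
((27.0, 27.0), 38.18386459350586) (23.874114990234375, 24.85875701904297) [0.5587609 0.2051843 0.06     ] [0.55369187 0.19792507 0.06      ]
```

View pics/m.png

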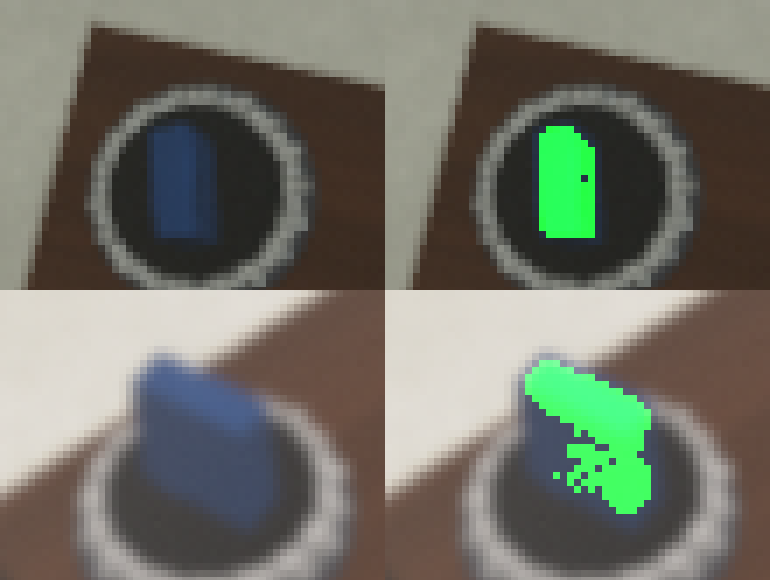

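```bash
cat >> h.py <<'E'
from scipy.spatial.transform import Rotation as Ro
def go(p,yaw):
    o=get_obs();R=Ro.from_euler('xyz',o['orientation'],degrees=True);T=Ro.from_euler('xyz',[180,0,yaw],degrees=True)
    d=R.inv().apply(np.array(p)-o['tool_pos'])/.3;r=(R.inv()*T).as_rotvec()/np.pi
    print('t',round(o['clock'],2),'pos',o['tool_pos'].round(4),'rpy',o['orientation'].round(2),'open',round(o['opening'],4),'F',o['force'].round(1),'gf',round(o['gripper_force'],1))
    print('row',np.r_[d,r].round(4),'len mm',round(np.linalg.norm(d)*300,1),'deg',round(np.linalg.norm(r)*180,1))
E
python3 - <<'E'
from h import *
it=cv2.imread('pics/top0.png')[:,:,::-1];is_=cv2.imread('pics/side0.png')[:,:,::-1]
def bm(im,lim,k):
    i=im.astype(int);m=(i[...,2]-i[...,0]>k)
    w=np.zeros(m.shape,bool);u,v,r=lim;w[v-r:v+r,u-r:u+r]=1
    n,l,s,_=cv2.connectedComponentsWithStats((m&w).astype(np.uint8));return (l==1+s[1:,4].argmax()).astype(float)
hf=lambda p:[box(p[0],p[1],p[2],.018,.007,.063,.103)]
st=np.array([.004,.004,.15])
for k in(10,14):
  bt=bm(it,(172,222,16),k);bs=bm(is_,(213,257,16),k);print(bt.sum(),bs.sum())
  for o in({'top':bt},{'side':bs},{'top':bt,'side':bs}):
      p,c=fit(o,hf,np.array([.553,.197,.02]),st);print(k,list(o),p.round(4),np.degrees(p[2]).round(1),round(c,3))
go([.553,.197,.20],-178)
E
```

```text
159.0 367.0
10 ['top'] [0.5542 0.197  0.0559] 3.2 0.103
10 ['side'] [ 0.5512  0.198  -0.0176] -1.0 0.09
10 ['top', 'side'] [0.5529 0.197  0.0198] 1.1 0.237
155.0 353.0
14 ['top'] [0.5545 0.1971 0.0187] 1.1 0.111
14 ['side'] [ 0.5516  0.1981 -0.0156] -0.9 0.127
14 ['top', 'side'] [0.5529 0.197  0.021 ] 1.2 0.28
t 1.0 pos [ 0.2849 -0.6119  0.2266] rpy [-180.     -0.   -155.03] open 0.0873 F [-0.3  0.3 -0.5] gf 0.0
row [-1.9484  2.0671  0.0884 -0.     -0.      0.1276] len mm 852.6 deg 23.0
```

```bash
R='-0.9 0.95 0 0 0 0'; python3 -m inch '-0.9 0.95 0 0 0 0;-0.9 0.95 0 0 0 0;-0.9 0.95 0 0 0 0;-0.9 0.95 0 0 0 0;-0.9 0.95 0 0 0 0;-0.9 0.95 0 0 0 0;-0.9 0.95 0 0 0 0;-0.9 0.95 0 0 0 0;-0.9 0.95 0 0 0 0;-0.9 0.95 0 0 0 0' -1
python3 -m inch '-0.9 0.95 0 0 0 0;-0.9 0.95 0 0 0 0;-0.9 0.95 0 0 0 0;-0.9 0.95 0 0 0 0;-0.9 0.95 0 0 0 0;-0.9 0.95 0 0 0 0;-0.9 0.95 0 0 0 0;-0.9 0.95 0 0 0 0;-0.9 0.95 0 0 0 0;-0.9 0.95 0 0 0 0'
python3 -c "
from h import *
go([.553,.197,.15],-179)"
```

```text
clock: 1.83
tool_pos: [0.4102, -0.2363, 0.2271]
orientation: [-180.0, 0.1, -154.9]
force: [0.1, 0.6, 0.6]
opening: 0.0873
gripper_force: 0.0
clock: 2.67
tool_pos: [0.5351, 0.137, 0.2265]
orientation: [180.0, 0.1, -154.9]
force: [1.2, -0.2, 0.6]
opening: 0.0878
gripper_force: 0.0
t 2.67 pos [0.5351 0.137  0.2265] rpy [ 1.800e+02  6.000e-02 -1.549e+02] open 0.0878 F [ 1.2 -0.2  0.6] gf 0.0
row [-1.385e-01  1.559e-01  2.553e-01  1.000e-04  3.000e-04  1.339e-01] len mm 98.9 deg 24.1
```

```bash
python3 -m inch '-0.139 0.156 0.255 0 0 0.134;-0.139 0.156 0.255 0 0 0.134;-0.139 0.156 0.255 0 0 0.134;-0.139 0.156 0.255 0 0 0.134;-0.139 0.156 0.255 0 0 0.134;-0.139 0.156 0.255 0 0 0.134'
python3 -c "
from h import *
go([.553,.197,.072],-179)"
```

```text
clock: 3.17
tool_pos: [0.552, 0.1928, 0.1501]
orientation: [-180.0, -0.0, -179.0]
force: [0.1, 0.5, -0.4]
opening: 0.0875
gripper_force: 0.0
t 3.17 pos [0.552  0.1928 0.1501] rpy [-179.99   -0.   -179.02] open 0.0875 F [ 0.1  0.5 -0.4] gf 0.0
row [-3.700e-03  1.410e-02  2.604e-01 -1.000e-04 -0.000e+00 -1.000e-04] len mm 78.2 deg 0.0
```

```bash
python3 -m inch '0 0 0 0 0 0;0 0 0 0 0 0;0 0 0 0 0 0'
python3 -c "
from h import *
go([.553,.197,.072],-179)"
```

```text
clock: 3.42
tool_pos: [0.5522, 0.1926, 0.1509]
orientation: [179.9, 0.1, -179.1]
force: [0.3, 1.1, 0.7]
opening: 0.0875
gripper_force: 0.0
t 3.42 pos [0.5522 0.1926 0.1509] rpy [ 1.7995e+02  7.0000e-02 -1.7913e+02] open 0.0875 F [0.3 1.1 0.7] gf 0.0
row [-0.0027  0.0145  0.2631  0.0003  0.0004 -0.0007] len mm 79.1 deg 0.2
```

```bash
python3 -m inch '-0.003 0.0145 0.1 0 0 0;-0.003 0.0145 0.18 0 0 0;-0.003 0.0145 0.23 0 0 0;-0.003 0.0145 0.262 0 0 0;-0.003 0.0145 0.262 0 0 0;-0.003 0.0145 0.262 0 0 0'
python3 -c "
from h import *
go([.553,.197,.072],-179)
save('side','s1.png');print([ (d['p'],d['uv']) for d in landmark_of('side','silver_carrier')])"
```

```text
clock: 3.92
tool_pos: [0.553, 0.1971, 0.0719]
orientation: [-180.0, 0.0, -179.1]
force: [0.5, 1.0, 0.6]
opening: 0.0876
gripper_force: 0.0
t 3.92 pos [0.553  0.1971 0.0719] rpy [-1.7999e+02  1.0000e-02 -1.7913e+02] open 0.0876 F [0.5 1.  0.6] gf 0.0
row [ 0.0001 -0.0003 -0.0003 -0.0001  0.0001 -0.0007] len mm 0.1 deg 0.1
[(0.57, [217.3, 269.3])]
```

View pics/s1.png

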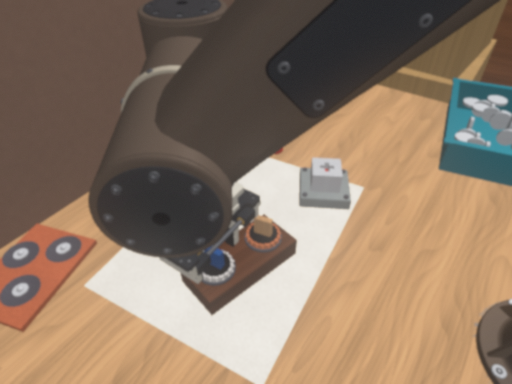

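The side view shows the fingers on either side of the blue handle, around (215,260), and clear of the copper carrier at (263,233). Next I close and lift.

```bash
python3 -m inch '0 0 0 0 0 0;0 0 0 0 0 0;0 0 0 0 0 0;0 0 0 0 0 0;0 0 0 0 0 0;0 0 0 0 0 0;0 0 0 0 0 0;0 0 0 0 0 0;0 0 0 0 0 0;0 0 0 0 0 0' 1
python3 -m inch '0 0 -0.04 0 0 0;0 0 -0.1 0 0 0;0 0 -0.18 0 0 0;0 0 -0.26 0 0 0;0 0 -0.34 0 0 0;0 0 -0.4 0 0 0;0 0 -0.4 0 0 0;0 0 -0.4 0 0 0;0 0 -0.4 0 0 0'
python3 -c "
from h import *
go([.51,-.164,.20],-150.2)"
```

```text
clock: 4.85
tool_pos: [0.5527, 0.1971, 0.0714]
orientation: [-180.0, -0.0, -179.2]
force: [0.1, 0.3, 0.2]
opening: 0.0259
gripper_force: 0.0
clock: 5.6
tool_pos: [0.5518, 0.1968, 0.1901]
orientation: [-180.0, -0.1, -179.2]
force: [-0.1, 0.4, -3.4]
opening: 0.0133
gripper_force: 30.0
t 5.6 pos [0.5518 0.1968 0.1901] rpy [-1.7997e+02 -1.1000e-01 -1.7917e+02] open 0.0133 F [-0.1  0.4 -3.4] gf 30.0
row [ 1.5680e-01 -1.2006e+00 -3.1900e-02 -0.0000e+00 -6.0000e-04 -1.6100e-01] len mm 363.4 deg 29.0
```

```bash
python3 - <<'E'
from h import *
a=save('side','s2.png');b=save('top','t2.png')
for n,th in(('side','silver_carrier'),('side','stem_tip'),('top','silver_carrier'),('top','stem_tip')):
    print(n,th,[(round(float(d["p"]),2),np.round(d["uv"],1).tolist()) for d in landmark_of(n,th)[:2]])
go([.51,-.164,.2],-150.2)
f=lambda x:cv2.resize(x,None,fx=4,fy=4,interpolation=cv2.INTER_CUBIC)
cv2.imwrite('pics/c2.png',np.hstack([f(a[170:300,160:260]),f(b[150:280,120:220])])[:,:,::-1])
E
```

```text
side silver_carrier [(0.91, [213.2, 236.8])]
side stem_tip []
top silver_carrier [(0.74, [222.5, 236.9])]
top stem_tip []
t 5.9 pos [0.5524 0.197  0.1906] rpy [-1.7996e+02 -7.0000e-02 -1.7916e+02] open 0.0133 F [-0.4  0.3 -2.4] gf 30.0
row [ 1.5920e-01 -1.2011e+00 -3.0200e-02 -1.0000e-04 -4.0000e-04 -1.6090e-01] len mm 363.6 deg 29.0
```

View pics/c2.png

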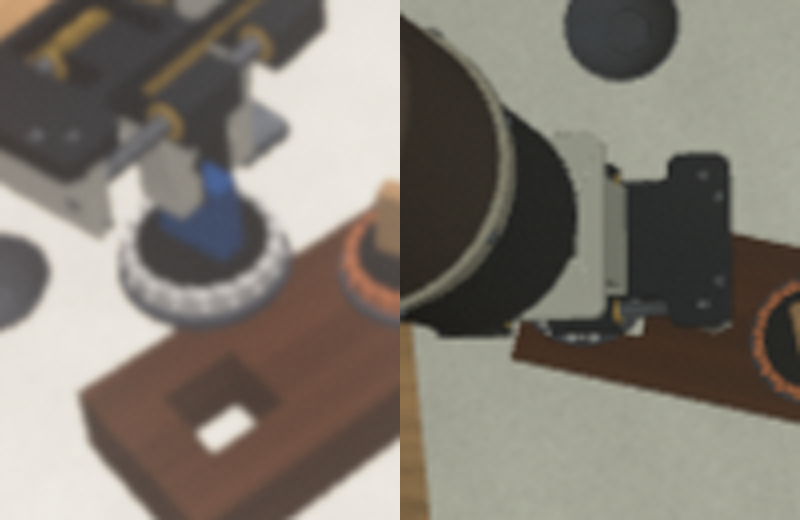

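```bash
python3 - <<'E'
from h import *
from scipy.optimize import least_squares
uv=np.array([213.2,236.8])
r=least_squares(lambda q:(proj('side',[[q[0],.197,q[1]]])[0]-uv),[.553,.14]);print(r.x, r.cost)
# ring fit: bright pixels of bangle outer silhouette -> use cut_out mask of lower hull vs disc outline
im=cv2.imread('pics/s2.png')[:,:,::-1]
d=cut_out('side','silver_carrier')[0];m=np.array(d['pixels'],float);print(d['p'],m.sum(),d['rect'])
m[:int(236),:]=0  # only lower part (disc front edge)
th=np.linspace(0,2*np.pi,60)
def f(p):
    cyl=lambda r,z0,z1:[(p[0]+r*np.cos(t),.197+r*np.sin(t),p[1]+z) for t in th for z in(z0,z1)]
    a=render('side',[cyl(.038,0,.006),cyl(.036,.006,.014)],4);a[:236]=0;return a
g=minimize(lambda q:np.abs(f([.553+q[0]*.004,.14+q[1]*.006])-m).sum(),[0,0],method='Nelder-Mead',options=dict(initial_simplex=[[0,0],[1,0],[0,1]]))
print(.553+g.x[0]*.004,.14+g.x[1]*.006,g.fun,m.sum())
E
```

```text
[0.54763716 0.13764248] 5.2506581851510546e-27
0.58 1287.0 [187.5, 211.6, 47.6, 39.9]
0.5537152562811971 0.13875704910978676 20.019607843137255 571.0
```

```bash
python3 -m inch '0.04 -0.3 -0.03 0 0 0;0.08 -0.6 -0.03 0 0 -0.08;0.12 -0.95 -0.03 0 0 -0.161;0.12 -0.95 -0.03 0 0 -0.161;0.12 -0.95 -0.03 0 0 -0.161;0.12 -0.95 -0.03 0 0 -0.161;0.12 -0.95 -0.03 0 0 -0.161;0.12 -0.95 -0.03 0 0 -0.161;0.12 -0.95 -0.03 0 0 -0.161;0.12 -0.95 -0.03 0 0 -0.161'
python3 -c "
from h import *
go([.51,-.164,.2],-150.2)"
```

```text
clock: 6.78
tool_pos: [0.5209, -0.0887, 0.2004]
orientation: [180.0, 0.0, -150.3]
force: [0.9, 0.9, -2.0]
opening: 0.0136
gripper_force: 30.0
t 6.78 pos [ 0.5209 -0.0887  0.2004] rpy [ 1.8000e+02  1.0000e-02 -1.5027e+02] open 0.0136 F [ 0.9  0.9 -2. ] gf 30.0
row [ 1.560e-01 -1.999e-01  1.300e-03  0.000e+00  1.000e-04 -4.000e-04] len mm 76.1 deg 0.1
```

```bash
python3 -m inch '0.08 -0.1 0 0 0 0;0.156 -0.2 0 0 0 0;0.156 -0.2 0.04 0 0 0;0.156 -0.2 0.07 0 0 0;0.156 -0.2 0.07 0 0 0;0.156 -0.2 0.07 0 0 0;0.156 -0.2 0.07 0 0 0'
python3 - <<'E'
from h import *
go([.51,-.164,.177],-150.2)
a=save('side','s3.png');b=save('top','t3.png')
for n,th in(('side','silver_carrier'),('side','stem_tip'),('top','silver_carrier'),('side','socket_mouth')):
    print(n,th,[(round(float(d["p"]),2),np.round(d["uv"],1).tolist()) for d in landmark_of(n,th)[:2]])
d=cut_out('side','silver_carrier');print([(x['p'],x['rect'],np.array(x['pixels']).sum()) for x in d])
print('pred origin,tip',proj('side',[[.51,-.164,.125],[.51,-.164,.095],[.51,-.164,.08]]))
f=lambda x:cv2.resize(x,None,fx=6,fy=6,interpolation=cv2.INTER_CUBIC)
cv2.imwrite('pics/c3.png',f(a[110:210,280:370])[:,:,::-1])
E
```

```text
clock: 7.37
tool_pos: [0.5108, -0.1625, 0.1797]
orientation: [-180.0, 0.0, -150.1]
force: [-0.1, 0.4, -2.7]
opening: 0.0137
gripper_force: 30.0
t 7.37 pos [ 0.5108 -0.1625  0.1797] rpy [-179.99    0.   -150.05] open 0.0137 F [-0.1  0.4 -2.7] gf 30.0
row [ 0.0048 -0.0031  0.0091 -0.0001  0.      0.0008] len mm 3.2 deg 0.1
side silver_carrier []
side stem_tip [(0.6, [325.6, 159.6])]
top silver_carrier []
side socket_mouth [(0.89, [327.1, 165.3])]
[(0.85, [313.1, 127.9, 31.1, 32.7], np.int64(693))]
pred origin,tip [[328.69543485 150.10957525]
 [327.12649063 160.66377752]
 [326.36847293 165.76292134]]
```

View pics/c3.png

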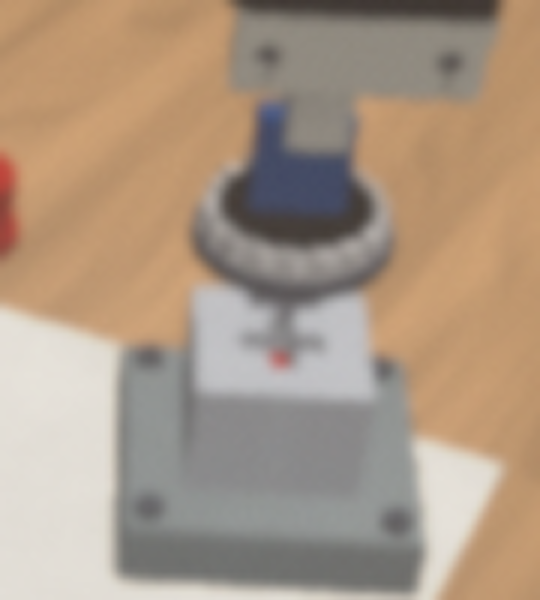

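```bash
cat >> h.py <<'E'
th=np.linspace(0,2*np.pi,60)
def carfit(mask,im,tcp,yaw,z0,cut):
    L=np.array([np.cos(yaw),np.sin(yaw)])
    i=im.astype(int);bl=(i[...,2]-i[...,0]>14);u,v=proj('side',[[tcp[0],tcp[1],z0+.03]])[0].astype(int)
    w=np.zeros(bl.shape,bool);w[v-14:v+16,u-16:u+16]=1;bl=(bl&w).astype(float)
    def c(p):return tcp[:2]+L*p[0]
    def f(p):
        x,y=c(p);z=p[1];cyl=lambda r,a,b:[(x+r*np.cos(t),y+r*np.sin(t),z+k) for t in th for k in(a,b)]
        a=render('side',[cyl(.038,0,.006),cyl(.036,.006,.014)],4);return a
    m=mask.copy();m[:cut]=0
    def cost(q):
        a=f([q[0]*.004,z0+q[1]*.004]);a[:cut]=0;return np.abs(a-m).sum()
    g=minimize(cost,[0,0],method='Nelder-Mead',options=dict(initial_simplex=[[0,0],[1,0],[0,1]]))
    s=g.x[0]*.004;z=z0+g.x[1]*.004
    # handle: lowest visible row profile columns, horizontal centroid of blue below finger
    def hb(s):
        x,y=c([s,z]);return render('side',[box(x,y,yaw,.018,.007,z+.02,z+.038)],4)
    best=min(np.arange(-.010,.0101,.0005),key=lambda s:np.abs((hb(s)-bl)[int(v-2):v+16]).sum())
    return s,z,g.fun,m.sum(),best,bl.sum()
E
python3 - <<'E'
from h import *
a=cv2.imread('pics/s3.png')[:,:,::-1];snapshot('side')
d=cut_out('side','silver_carrier')[0];m=np.array(d['pixels'],float)
o=get_obs();print(o['tool_pos'],o['orientation'])
for cut in(144,148,151):print(cut,carfit(m,a,o['tool_pos'],np.radians(o['orientation'][2]+180),.127,cut))
# straight measure from ring: dark disc/ring extremes
ys,xs=np.nonzero(m);print(d['rect'])
go([.51,-.164,.177],-150.2)
E
```

```text
[ 0.51025047 -0.16358982  0.17961852] [-1.79993514e+02  1.42398455e-02 -1.50165141e+02]
144 (np.float64(0.0031294050216674803), np.float64(0.1261820845603943), np.float64(37.858823529411765), np.float64(488.0), np.float64(0.0020000000000000104), np.float64(174.0))
148 (np.float64(0.0031741188764572146), np.float64(0.12675146478414537), np.float64(33.19607843137255), np.float64(358.0), np.float64(0.002500000000000011), np.float64(174.0))
151 (np.float64(0.0033543803691864016), np.float64(0.12611574590206145), np.float64(31.796078431372546), np.float64(257.0), np.float64(0.002500000000000011), np.float64(174.0))
[310.7, 127.5, 37.1, 35.1]
t 7.82 pos [ 0.5103 -0.1636  0.1796] rpy [-1.7999e+02  1.0000e-02 -1.5017e+02] open 0.0131 F [-0.1  0.3 -3.1] gf 30.0
row [ 0.0014 -0.0008  0.0087 -0.      0.0001  0.0002] len mm 2.7 deg 0.0
```

```bash
python3 -m inch '0.006 -0.001 0.02 0 0 0;0.006 -0.001 0.04 0 0 0;0.006 -0.001 0.055 0 0 0;0.006 -0.001 0.07 0 0 0;0.006 -0.001 0.07 0 0 0;0.006 -0.001 0.07 0 0 0'
python3 - <<'E'
from h import *
go([.51,-.164,.147],-150.2)
a=save('side','s4.png')
d=cut_out('side','silver_carrier')[0];m=np.array(d['pixels'],float);o=get_obs()
print(d['p'],d['rect'],o['moment'],proj('side',[list(o['tool_pos'][:2])+[.106],list(o['tool_pos'][:2])+[.08]]))
for cut in(152,156):print(cut,carfit(m,a,o['tool_pos'],np.radians(o['orientation'][2]+180),.106,cut))
E
```

```text
clock: 8.32
tool_pos: [0.5085, -0.1649, 0.158]
orientation: [180.0, -0.1, -150.2]
force: [-0.4, 0.2, -1.5]
opening: 0.0133
gripper_force: 30.0
t 8.32 pos [ 0.5085 -0.1649  0.158 ] rpy [ 1.7998e+02 -5.0000e-02 -1.5017e+02] open 0.0133 F [-0.4  0.2 -1.5] gf 30.0
row [-0.0057  0.0001  0.0366  0.0001 -0.0003  0.0001] len mm 11.1 deg 0.1
0.57 [311.9, 136.0, 31.3, 35.4] [-0.0085132  -0.04825235  0.02268509] [[328.28162564 156.82676226]
 [326.94526192 165.73976941]]
152 (np.float64(0.00206201171875), np.float64(0.1063466796875), np.float64(39.62352941176471), np.float64(454.0), np.float64(0.0010000000000000096), np.float64(168.0))
156 (np.float64(0.002376570701599121), np.float64(0.10641724967956542), np.float64(35.12941176470588), np.float64(324.0), np.float64(0.0010000000000000096), np.float64(168.0))
```

```bash
python3 -m inch '0 0 0.008 0 0 0;0 0 0.016 0 0 0;0 0 0.024 0 0 0;0 0 0.024 0 0 0;0 0 0.024 0 0 0'
python3 -m inch '0 0 0.008 0 0 0;0 0 0.016 0 0 0;0 0 0.02 0 0 0;0 0 0.02 0 0 0;0 0 0.02 0 0 0'
python3 - <<'E'
from h import *
go([.51,-.164,.147],-150.2)
a=save('side','s5.png')
d=cut_out('side','silver_carrier')[0];m=np.array(d['pixels'],float);o=get_obs()
for cut in(156,):print(cut,carfit(m,a,o['tool_pos'],np.radians(o['orientation'][2]+180),.095,cut))
f=lambda x:cv2.resize(x,None,fx=6,fy=6,interpolation=cv2.INTER_CUBIC)
cv2.imwrite('pics/c5.png',f(a[110:210,280:370])[:,:,::-1])
E
```

```text
clock: 8.83
tool_pos: [0.5086, -0.1648, 0.151]
orientation: [180.0, -0.0, -150.2]
force: [-0.0, -0.6, -2.4]
opening: 0.0136
gripper_force: 30.0
clock: 9.25
tool_pos: [0.5087, -0.1648, 0.1451]
orientation: [180.0, -0.0, -150.2]
force: [0.1, 0.5, -2.6]
opening: 0.0134
gripper_force: 30.0
t 9.25 pos [ 0.5087 -0.1648  0.1451] rpy [ 1.7999e+02 -1.0000e-02 -1.5017e+02] open 0.0134 F [ 0.1  0.5 -2.6] gf 30.0
row [-0.0051  0.0003 -0.0063  0.     -0.0001  0.0002] len mm 2.4 deg 0.0
156 (np.float64(0.0007523568677715957), np.float64(0.09239072970650158), np.float64(18.584313725490198), np.float64(463.0), np.float64(0.0020000000000000104), np.float64(167.0))
```

View pics/c5.png

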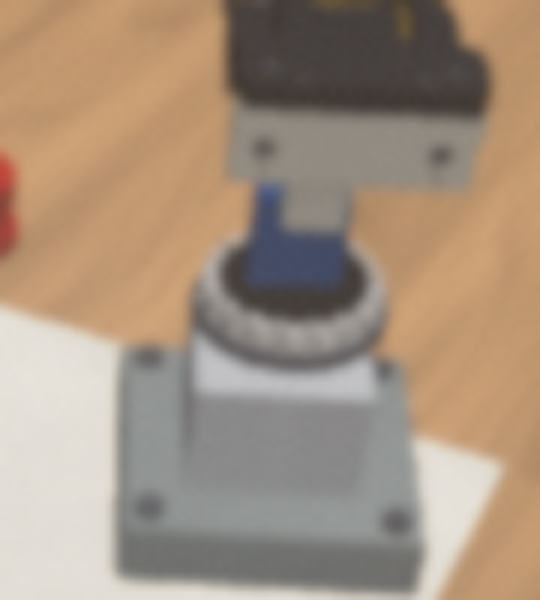

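The stem is in the socket with no contact force, so it's in mesh. The fingers only hold the top of the handle (crop (318,210)), so I'll touch the pad, release, and regrasp lower.

```bash
python3 -m inch '0 0 0.005 0 0 0;0 0 0.01 0 0 0;0 0 0.01 0 0 0;0 0 0.01 0 0 0;0 0 0.01 0 0 0'
python3 - <<'E'
from h import *
go([.51,-.164,.119],-150.2)
E
```

```text
clock: 9.77
tool_pos: [0.509, -0.1649, 0.1426]
orientation: [-180.0, 0.0, -150.2]
force: [-0.2, 0.7, 3.4]
opening: 0.0134
gripper_force: 30.0
t 9.77 pos [ 0.509  -0.1649  0.1426] rpy [-1.7998e+02  2.0000e-02 -1.5016e+02] open 0.0134 F [-0.2  0.7  3.4] gf 30.0
row [-0.0044  0.0009  0.0787 -0.0001  0.0001  0.0002] len mm 23.6 deg 0.1
```

```bash
python3 -m inch '0 0 0 0 0 0;0 0 0 0 0 0;0 0 0 0 0 0;0 0 0 0 0 0' 0.2
python3 -m inch '-0.006 0 0.02 0 0 0;-0.006 0 0.045 0 0 0;-0.006 0 0.065 0 0 0;-0.006 0 0.078 0 0 0;-0.006 0 0.078 0 0 0;-0.006 0 0.078 0 0 0'
python3 -m inch '0 0 0 0 0 0;0 0 0 0 0 0;0 0 0 0 0 0;0 0 0 0 0 0;0 0 0 0 0 0;0 0 0 0 0 0;0 0 0 0 0 0;0 0 0 0 0 0' 1
```

```text
clock: 10.1
tool_pos: [0.5087, -0.1648, 0.1421]
orientation: [180.0, -0.0, -150.2]
force: [0.2, -0.5, -0.1]
opening: 0.0325
gripper_force: 0.0
clock: 10.6
tool_pos: [0.5101, -0.164, 0.1184]
orientation: [180.0, -0.1, -150.2]
force: [-0.1, 0.4, -0.1]
opening: 0.0349
gripper_force: 0.0
clock: 11.27
tool_pos: [0.5105, -0.164, 0.1191]
orientation: [-180.0, 0.0, -150.2]
force: [-0.2, -0.2, 2.2]
opening: 0.0138
gripper_force: 30.0
```

Regrasped low on the handle. Now press down 12 mm.

```bash
python3 -m inch '0 0 0.007 0 0 0;0 0 0.014 0 0 0;0 0 0.021 0 0 0;0 0 0.028 0 0 0;0 0 0.035 0 0 0;0 0 0.035 0 0 0;0 0 0.035 0 0 0'
python3 -m inch '0 0 0.003 0 0 0;0 0 0.006 0 0 0;0 0 0.006 0 0 0;0 0 0.006 0 0 0'
```

```text
clock: 11.85
tool_pos: [0.5105, -0.164, 0.1084]
orientation: [-180.0, 0.0, -150.2]
force: [-1.0, 1.2, 5.8]
opening: 0.0139
gripper_force: 30.0
clock: 12.18
tool_pos: [0.5106, -0.164, 0.1071]
orientation: [-180.0, 0.0, -150.1]
force: [-3.2, 1.5, 8.9]
opening: 0.0136
gripper_force: 30.0
```

```bash
python3 -m inch '0 0 0.004 0 0 0;0 0 0.007 0 0 0;0 0 0.007 0 0 0;0 0 0.007 0 0 0'
python3 -m inch '0 0 0.003 0 0 0;0 0 0.003 0 0 0;0 0 0.003 0 0 0;0 0 0.003 0 0 0;0 0 0.003 0 0 0'
python3 - <<'E'
from h import *
go([.51,-.164,.107],-150.2)
a=save('side','s6.png')
d=cut_out('side','silver_carrier')[0];m=np.array(d['pixels'],float);o=get_obs()
print(carfit(m,a,o['tool_pos'],np.radians(o['orientation'][2]+180),.08,160),o['moment'])
f=lambda x:cv2.resize(x,None,fx=6,fy=6,interpolation=cv2.INTER_CUBIC)
cv2.imwrite('pics/c6.png',f(a[110:210,280:370])[:,:,::-1])
E
```

```text
clock: 12.52
tool_pos: [0.5106, -0.164, 0.1071]
orientation: [-179.9, 0.0, -150.1]
force: [-8.9, 4.4, 29.5]
opening: 0.0143
gripper_force: 30.0
clock: 12.93
tool_pos: [0.5106, -0.164, 0.107]
orientation: [-179.9, 0.1, -150.1]
force: [-12.8, 7.8, 36.2]
opening: 0.0139
gripper_force: 30.0
t 12.93 pos [ 0.5106 -0.164   0.107 ] rpy [-1.7991e+02  6.0000e-02 -1.5010e+02] open 0.0139 F [-12.8   7.8  36.2] gf 30.0
row [ 0.0017  0.0009  0.     -0.0005  0.0004  0.0006] len mm 0.6 deg 0.1
(np.float64(-0.0009509782195091247), np.float64(0.08103171613812447), np.float64(35.58039215686275), np.float64(439.0), np.float64(0.009000000000000017), np.float64(9.0)) [ 2.92084909  4.82697046 -0.09456304]
```

View pics/c6.png

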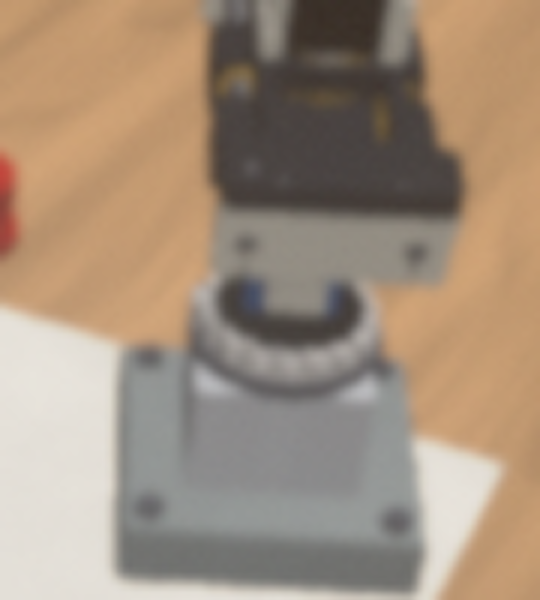

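The disc lies flat on the nose at crop (285,380), and the hard stop came at the expected height. I'll ease the push a little and hand in.

```bash
python3 -m inch '0 0 -0.003 0 0 0;0 0 -0.003 0 0 0;0 0 -0.003 0 0 0;0 0 -0.003 0 0 0;0 0 -0.003 0 0 0;0 0 -0.003 0 0 0' && python3 -c "
from h import *
o=get_obs();print(o['force'],o['tool_pos'],o['gripper_force'])
if o['force'][2]>13: print(close_job())"
```

```text
clock: 13.53
tool_pos: [0.5106, -0.164, 0.1071]
orientation: [-179.9, 0.1, -150.1]
force: [-9.2, 6.6, 30.1]
opening: 0.0141
gripper_force: 30.0
[-9.24641473  6.57189927 30.12099609] [ 0.51060089 -0.1639683   0.10706241] 30.014528632164
the job is handed in; nothing more can be done
None
```

I handed the job in with the silver carrier meshed in the socket, pressed hard against its stop (about 30 N down) and still gripped. The run took 13.5 s of the 51 s and returned no verdict. I partly regrasped it in the socket because the first grip was too high on the handle.

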